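# Seat the carved thimble on the display carousel and hold it facing front

## Robot

A 6-joint arm with a two-finger parallel gripper is mounted at the origin on the work surface. World frame = base frame: x ahead of the robot, y to its left, z up, the work surface at z = 0. Lengths are in m, angles in rad, forces in N, time in s.
With the tool pointing down it reaches from about 0.35 to 0.975 m from the base axis. Payload 17.4 kg.
Tool frame: the origin (TCP) lies between the finger pads; the fingertips stand ahead of it and the grasp point (between the pads) lies 6 mm ahead of it (manip.tip_extent is the z of the fingertips in the tool frame, in m); z points along the fingers, y is the line along which they close (so a half turn about z gives the same grasp; the last joint's range is limited). The gripper opens to 85 mm and grips with 20 to 120 N. Pads are 22 mm wide; open, the fingers measure 114 mm over their backs; the gripper's body (76 mm by 85 mm) begins 54 mm behind the grasp point. The pads swing forward as they close: fully open they stand 13 mm farther back than shut.
Start: joints at [-1.358, 0.116, 1.442, -0, 1.584, -0.038], TCP at [0.168, -0.654, 0.256] pointing down, gripper open.
Joint ranges: [-2.83, 2.83], [-0.83, 2.19], [0.07, 2.5], [-1.14, 4.28], [0.01, 3], [-2.97, 2.97]. Speed limits (rad/s): [1.89, 1.89, 2.22, 3.14, 3.14, 3.14].

## Interface

Orientations are given as a unit quaternion [x, y, z, w].
In Python, from rig import telemetry, snapshot, manip gives the robot as it stands.
- The arm moves only by the shell command python3 -m inch 'ROWS' [FORCE]. ROWS is JSON, a list of rows, each an object with "hand": the closure, from -1 (fully open) to 1 (shut); "travel": the shift along the tool's x, y, z in mm, a list of three; "rot": the turn, a rotation vector about the tool's x, y, z in degrees, a list of three. In form: [{"hand": hand, "travel": [x, y, z], "rot": [wx, wy, wz]}, ...]. A call has exactly 10 rows; each row shifts and turns the commanded pose from where the row before left it, along the tool's axes as they then stand; what a row does not reach is not made up. A row lasts 1/8 s, in which the tool goes at most 62.5 mm and 10.7 degrees, less where a joint would pass 70% of its speed; a pose out of reach is approached as far as the arm can. A call is refused whole if a number of a shift passes 62.5 or a number of a turn 10.7, either way. A call with a gripper value outside its range is refused whole. The fingers move at their own pace and stop on an object; FORCE is the grip in N (left out, the last holds). Time passes only in rows, so rows that do not move let the fingers close, or fill a call up. It gives the time, the measured TCP pose, the force, the opening and the grip force at its end, in the units of the state.
- telemetry.get_state(): the state, without advancing time (a new reading comes with each control period).
- snapshot(name): name is "scene" or "top" or "wrist"; returns a dict with "pixels" (384x512x3 uint8, red, green, blue), "depth" (384x512 float32, m along the optical axis (not along the pixel's ray), 0 where there is no reading), "fx", "fy", "cx", "cy" (pixels), "D" ([k1, k2, p1, p2, k3] as OpenCV has them; the pictures are not rectified), "pose" (4x4, takes a point from camera to world coordinates); the wrist camera has in their place "mount" (4x4, takes a point from camera to tool coordinates, whose origin is the TCP and whose axes are the flange's). Camera axes: x right, y down, z forward; pixel columns grow to the right and rows downward; lengths in m; the calibration is good to about 2 mm. A picture is of the moment at which its call begins: read the wrist's pose just before it.
- manip.hand_in(): hands the job in; it is judged then, once.
The state is a dict: "clock": time; "joint_pos": joint angles; "dq": joint speeds; "effort": joint torques, N m; "ee_pos": TCP position; "tcp_rot": TCP orientation; "contact_force": force on the tool from outside, world axes, zero at the start; "wrist_torque": the same for the moment, N m; "gripper_width": finger opening in m; "grip_force": force on a finger pad.
Only numpy, scipy, OpenCV 4.12 (cv2) and the standard library are available. Lean on these libraries where they do the work, as an engineer would, in place of code of your own. Each camera call takes 0.05 s, during which the arm holds its last target. There are 200 camera calls.

## Task

Seat the carved thimble on the square plinth flat in the empty square pocket of the display carousel and let go of it; then turn the carousel until that pocket stands right at the fixed steel pointer on the carousel's base. Finish while still gripping the carousel's upright steel post, so that the carousel is held still there; leave the other things on the shelf where they stand.

Things in the scene. Friction and masses are not known exactly. Their poses are not given: they have to be found in the camera images.
- square_stand: loose carved ivory-coloured resin thimble (22 mm across, 26 mm tall, tapering) fixed on a dark wooden square plinth 40 x 40 x 24 mm; 50 mm tall in all, about 0.06 kg. Origin: centre of the underside; z up, x and y along the plinth's sides. Of three loose thimble stands the only one with a square foot. It starts on the glass shelf, whose top is 8 mm above the work surface.
- pocket (a point): centre of the floor of the empty square pocket on the carousel's disc, 75 mm from its axis. Four wooden strips 7 mm high frame it, 43 x 43 mm inside, 55 x 55 mm outside; its floor is the flat disc top (44 mm above the work surface). x and y run along the frame's sides, z up; -x points away from the disc's axis. The plinth may sit in any of its four quarter turns.
- handle: upright round steel post on the disc opposite the pocket, 85 mm from the axis: 16 mm diameter, 65 mm tall; a flat collar 26 mm across and 3 mm high rings its foot. It spins freely about its own axis, like a crank grip. Origin: centre of its foot, on the disc top, 44 mm above the work surface.
- turntable (a joint): angle of the carousel's wooden disc, rad, counter-clockwise from above; 0 = the pocket stands at the pointer, the post opposite. Light friction (about 0.12 N m), stays where left; starts at 0.8 to 2.2, stops at -3.1 and 3.1. Disc 250 mm diameter, top 44 mm above the work surface. A quarter turn either side of the pocket, 75 mm out, it carries a fixed thimble 32 mm high over the disc top.
- hub (a point): point on the carousel's vertical turning axis, at the height of the disc top; belongs to the fixed base, and so does its yaw (its -x axis points to the pointer).
- pointer (a point): top of the fixed pointer: a steel pin with a ball top, 41 mm tall, on the carousel base just outside the disc, 141.5 mm from the axis. It marks the front.
- steel_stand: loose worn steel thimble on a round wooden foot 34 mm across, 40 mm tall in all; leave it. Origin: centre of the underside.
- glass_stand: loose cobalt glass thimble on a round wooden foot 34 mm across, 40 mm tall in all; leave it. Origin: centre of the underside.
- bell: bronze bell paperweight with a rounded handle, 64 mm across, 80 mm tall; leave it. Origin: centre of the underside.
- spool: thread spool, 34 mm across, 44 mm tall; leave it. Origin: centre of the underside.
- button_jar: closed jar, 52 mm across, 75 mm tall; leave it. Origin: centre of the underside.
- lever_lift: fixed small display lift with a chrome lever, base 90 x 60 mm, about 70 mm tall; not needed. Origin: centre of the underside.
There are look-alikes about, which are no part of the job. What is shaped like the square_stand but green or red is not meant.

How it is judged:
By the outcome, as a careful person would: the job done as asked, in the order asked, and still so for the second after the job is handed in, while the arm keeps its last pose, push and grip.
It also fails if it takes over 53 s, if anything falls off the work surface, if the arm or the gripper's body presses on something with over 40 N, if the wrist force passes 120 N, or if a joint passes its speed limit or range.

## Working session

There is one attempt and no reset: what is moved stays moved. The work goes in short steps, Python scripts to look and compute and a shell command to move; the robot and the scene stay as the last step left them, time stands still between calls to the robot, and variables do not carry over. Pictures are saved under pics/ and viewed, at most 10 in all, crops included, and the job is handed in when it is done.

```bash
mkdir -p pics; ls
cat > h.py <<'E'
from rig import telemetry, snapshot, manip
import numpy as np, cv2
from scipy.spatial.transform import Rotation as R
def save(n,name):
    s=snapshot(n); cv2.imwrite(f'pics/{name}.png',s['pixels'][...,::-1]); np.save(f'pics/{name}.npy',s,allow_pickle=True); return s
def load(name): return np.load(f'pics/{name}.npy',allow_pickle=True).item()
def K(s): return np.array([[s['fx'],0,s['cx']],[0,s['fy'],s['cy']],[0,0,1.]])
def pose(s):
    return s['pose'] if 'pose' in s else s['T']@s['mount']
def rays(s,uv):
    u=cv2.undistortPoints(np.array(uv,float).reshape(-1,1,2),K(s),np.array(s['D'],float)).reshape(-1,2)
    P=pose(s); d=np.c_[u,np.ones(len(u))]@P[:3,:3].T
    return P[:3,3],d
def plane(s,uv,z):
    o,d=rays(s,uv); return o+d*((z-o[2])/d[:,2])[:,None]
def cloud(s):
    h,w=s['depth'].shape; v,u=np.mgrid[:h,:w]
    o,d=rays(s,np.c_[u.ravel(),v.ravel()]); return (o+d*s['depth'].reshape(-1,1)).reshape(h,w,3)
def tcp():
    t=telemetry.get_state(); T=np.eye(4); T[:3,:3]=R.from_quat(t['tcp_rot']).as_matrix(); T[:3,3]=t['ee_pos']; return T
def wrist(name):
    T=tcp(); s=snapshot('wrist'); s['T']=T; cv2.imwrite(f'pics/{name}.png',s['pixels'][...,::-1]); np.save(f'pics/{name}.npy',s,allow_pickle=True); return s
E
python3 - <<'E'
from h import *
a=save('top','top1'); b=save('scene','scene1')
cv2.imwrite('pics/both.png',cv2.resize(np.hstack([a['pixels'],b['pixels']])[...,::-1],(800,300)))
print(a['pose'],b['pose'],manip.tip_extent); t=telemetry.get_state();print(t)
E
```

```text
pics
[[-0.00267142 -0.99836753  0.05705389  0.44203481]
 [-0.99992703  0.00333906  0.01160984 -0.02297376]
 [-0.0117814  -0.05701871 -0.99830359  1.51692864]
 [ 0.          0.          0.          1.        ]] [[-0.83311416  0.40671637 -0.37483676  0.98849732]
 [ 0.5530093   0.62486417 -0.55111295  0.66818878]
 [ 0.0100754  -0.66642821 -0.74550112  1.00227921]
 [ 0.          0.          0.          1.        ]] 0.025
{'clock': 0.1, 'joint_pos': array([-1.35778905e+00,  1.16446708e-01,  1.44221724e+00,  3.52236983e-05,
        1.58399671e+00, -3.77939754e-02]), 'dq': array([-0.00037303, -0.00180597, -0.0015136 ,  0.00041456, -0.00019227,
        0.0018915 ]), 'effort': array([ 2.93753990e-03, -7.33664274e+01, -6.33791971e+01,  8.77212210e-05,
        5.33160288e-03, -1.83979637e-05]), 'ee_pos': array([ 0.16749449, -0.65373517,  0.25561847]), 'tcp_rot': array([ 9.92147470e-01,  1.25072429e-01, -2.91793819e-05, -5.33494606e-04]), 'contact_force': array([-0.07292716,  0.94131993, -0.31648502]), 'wrist_torque': array([-0.01616272,  0.00180777, -0.04947695]), 'grip_force': 0.0, 'gripper_width': 0.08530496912667389}
```

View pics/top1.png

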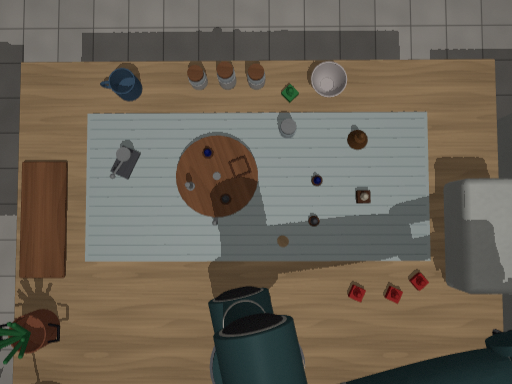

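View pics/scene1.png

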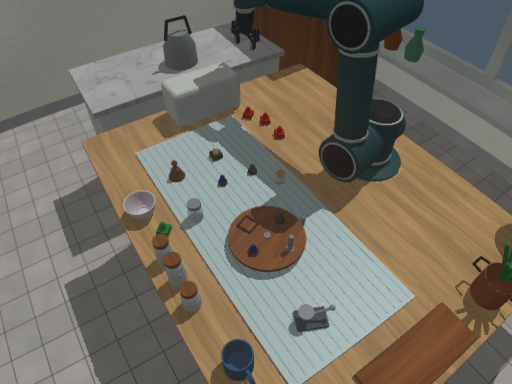

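The top view shows the disc near (217,175), the empty pocket near (239,167), the post near (189,182), the pointer near (214,221) and the ivory square stand near (363,197). The scene view agrees, with the stand at (216,154) and the pocket at (247,225). Next I'll measure them.

Run:
```python
from h import *
a=load('top1'); C=cloud(a)
for n,(u,v),z in [('disc',(217,175),.044),('pocket',(239,167),.044),('post',(189,182),.109),('pointer',(214,221),.041),('stand',(363,197),.058)]:
    print(n,plane(a,[(u,v)],z)[0].round(3),C[v,u].round(3))
im=a['pixels']
c=np.hstack([cv2.resize(im[120:235,170:265],None,fx=4,fy=4,interpolation=cv2.INTER_CUBIC),cv2.resize(im[120:235,300:385],None,fx=4,fy=4,interpolation=cv2.INTER_CUBIC)])
cv2.imwrite('pics/crop.png',c[...,::-1])
# disc ellipse from height: points at z~.044
m=((abs(C[...,2]-.044)<.006)&(np.hypot(C[...,0]-.43,C[...,1]-0.0)<.4)).astype('uint8')
cs,_=cv2.findContours(m,cv2.RETR_EXTERNAL,cv2.CHAIN_APPROX_NONE)
k=max(cs,key=cv2.contourArea); (p,r)=cv2.minEnclosingCircle(k)
P=plane(a,k.reshape(-1,2),.044)
A=np.c_[2*P[:,:2],np.ones(len(P))]; s=np.linalg.lstsq(A,(P[:,:2]**2).sum(1),rcond=None)[0]
print(p,r,s[:2],np.sqrt(s[2]+s[0]**2+s[1]**2))
```

```text
disc [0.579 0.119 0.044] [0.578 0.119 0.047]
pocket [0.603 0.053 0.044] [0.604 0.053 0.037]
post [0.553 0.194 0.109] [0.558 0.205 0.04 ]
pointer [0.44  0.128 0.041] [0.44  0.128 0.043]
stand [ 0.51  -0.317  0.058] [ 0.51  -0.317  0.059]
(216.5778350830078, 176.22349548339844) 41.14366149902344 [0.57547666 0.12073812] 0.12269291413240575
```

View pics/crop.png

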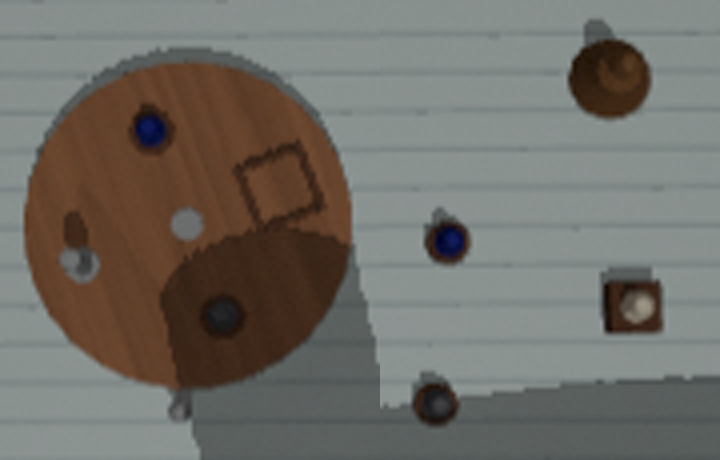

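The crop shows the pocket frame unobstructed at about (280,187) in the crop. The stand is at (633,306), with its sides nearly along the world axes, and the post top is at (85,258). Next I'll plan the approach for a wrist view.

```bash
cat >> h.py <<'E'
def goto(p,yaw=None):
    """print yaw turn (deg about tool z, do first) and the travel in mm after it; yaw = world angle of tool x"""
    T=tcp(); x=T[:3,0]; y0=np.degrees(np.arctan2(x[1],x[0])); 
    if yaw is None: yaw=y0
    d=(yaw-y0+180)%360-180
    c,s_=np.cos(np.radians(yaw)),np.sin(np.radians(yaw))
    Rt=np.array([[c,s_,0],[s_,-c,0],[0,0,-1]])
    tilt=R.from_matrix(T[:3,:3].T@np.array([[np.cos(np.radians(y0)),np.sin(np.radians(y0)),0],[np.sin(np.radians(y0)),-np.cos(np.radians(y0)),0],[0,0,-1]]).T.T).as_rotvec(degrees=True)
    print('yaw now %.2f turn z %.2f travel'%(y0,-d),(Rt.T@(np.array(p)-T[:3,3])*1000).round(1),'tilt',tilt.round(2))
E
python3 - <<'E'
from h import *
s=wrist('w0'); print(s['mount'].round(3),s['fx'],s['D'])
goto([.48,-.317,.256],0); goto([.48,-.317,.256])
E
```

```text
[[-0.    -0.948 -0.317  0.081]
 [ 1.    -0.     0.     0.   ]
 [-0.001 -0.317  0.948 -0.118]
 [ 0.     0.     0.     1.   ]] 318.28719957570456 [-0.08319967  0.          0.          0.          0.        ]
yaw now 14.37 turn z 14.37 travel [ 3.125e+02 -3.368e+02 -3.000e-01] tilt [-0.05 -0.    0.  ]
yaw now 14.37 turn z -0.00 travel [ 3.863e+02 -2.487e+02 -3.000e-01] tilt [-0.05 -0.    0.  ]
```

```bash
python3 -m inch '[{"hand":-1,"travel":[0,0,0],"rot":[0,0,7.2]},{"hand":-1,"travel":[0,0,0],"rot":[0,0,7.2]},{"hand":-1,"travel":[39,-42,0],"rot":[0,0,0]},{"hand":-1,"travel":[39,-42,0],"rot":[0,0,0]},{"hand":-1,"travel":[39,-42,0],"rot":[0,0,0]},{"hand":-1,"travel":[39,-42,0],"rot":[0,0,0]},{"hand":-1,"travel":[39,-42,0],"rot":[0,0,0]},{"hand":-1,"travel":[39,-42,0],"rot":[0,0,0]},{"hand":-1,"travel":[39,-42,0],"rot":[0,0,0]},{"hand":-1,"travel":[39,-42,0],"rot":[0,0,0]}]' 40
python3 - <<'E'
from h import *
T=tcp(); s=wrist('w1'); C=cloud(s); t=save('top','top2')
print(T[:3,3], telemetry.get_state()['joint_pos'])
# stand plinth: points well above the shelf near stand
m=(abs(C[...,0]-.51)<.05)&(abs(C[...,1]+.317)<.05)&(C[...,2]>.020)&(C[...,2]<.07)
top=m&(abs(C[...,2]-.032)<.003)
P=C[top]; print(top.sum(), np.median(P[:,2]), cv2.minAreaRect(P[:,:2].astype('float32')*1000))
k=m&(C[...,2]>.055); print(k.sum(), C[k].mean(0).round(4), C[k][:,2].max())
E
```

```text
clock: 1.4
ee_pos: [0.4807, -0.3164, 0.2563]
tcp_rot: [1.0, -0.0, 0.0, 0.0]
contact_force: [0.3, -0.4, 0.3]
gripper_width: 0.0852
grip_force: 0.0
[ 0.48065786 -0.31644337  0.2562604 ] [-6.22660839e-01 -1.00060026e-01  1.65936269e+00  1.06641164e-03
  1.58263763e+00  9.44410461e-01]
1020 0.03224405161153959 ((514.7550659179688, -325.3305969238281), (40.01185989379883, 40.10897445678711), 0.23812022805213928)
189 [ 0.5149 -0.3252  0.0574] 0.060294187491350515
```

View pics/w1.png

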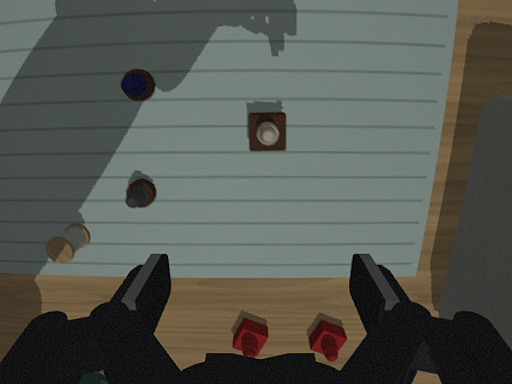

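The wrist picture shows the stand square-on at (267,131) with nothing near it. The top view differs by 8 mm, so I'm cross-checking.

Run:
```python
from h import *
for n in ('top1','top2','scene1'):
    s=load(n); C=cloud(s)
    m=(abs(C[...,0]-.51)<.05)&(abs(C[...,1]+.32)<.05)&(C[...,2]>.022)&(C[...,2]<.07)
    t=m&(abs(C[...,2]-.032)<.005)
    print(n,m.sum(),C[m].mean(0).round(4),cv2.minAreaRect(C[t][:,:2].astype('float32')*1000), C[m&(C[...,2]>.05)].mean(0))
    v,u=np.nonzero(m); print(u.min(),u.max(),v.min(),v.max())
# image-based wrist: dark brown mask -> plane .032
s=load('w1'); im=s['pixels'][105:160,240:295]; hsv=cv2.cvtColor(im,cv2.COLOR_RGB2HSV)
m=((hsv[...,0]<15)&(hsv[...,1]>90)).astype('uint8')
k=max(cv2.findContours(m,0,1)[0],key=cv2.contourArea).reshape(-1,2)+[240,105]
print(cv2.minAreaRect((plane(s,k,.032)[:,:2]*1000).astype('float32')), cv2.boundingRect(k))
```

```text
top1 183 [ 0.5116 -0.323   0.0364] ((512.6917114257812, -324.2319030761719), (40.052852630615234, 40.30962371826172), 1.5639162063598633) [ 0.51304567 -0.32291853  0.05677113]
357 370 190 203
top2 74 [ 0.5206 -0.3165  0.0369] ((520.4364624023438, -319.19049072265625), (29.398536682128906, 25.098215103149414), 87.79390716552734) [ 0.51575319 -0.31963381  0.05658629]
356 367 190 199
scene1 96 [ 0.5188 -0.3188  0.0372] ((515.5675048828125, -324.4823913574219), (39.25038528442383, 40.69419860839844), 4.369393825531006) [ 0.51809567 -0.32251727  0.05528664]
209 222 147 158
((516.5208129882812, -324.23480224609375), (38.86967086791992, 37.040035247802734), 1.2025346755981445) (249, 113, 36, 37)
```

```bash
python3 - <<'E'
from h import *
goto([.515,-.325,.100],0)
E
python3 -m inch '[{"hand":-0.3,"travel":[17,4.5,31],"rot":[0,0,0]},{"hand":-0.3,"travel":[17,4.5,31],"rot":[0,0,0]},{"hand":-0.3,"travel":[0,0,31],"rot":[0,0,0]},{"hand":-0.3,"travel":[0,0,31],"rot":[0,0,0]},{"hand":-0.3,"travel":[0,0,32],"rot":[0,0,0]},{"hand":-0.3,"travel":[0,0,0],"rot":[0,0,0]},{"hand":-0.3,"travel":[0,0,0],"rot":[0,0,0]},{"hand":-0.3,"travel":[0,0,0],"rot":[0,0,0]},{"hand":-0.3,"travel":[0,0,0],"rot":[0,0,0]},{"hand":-0.3,"travel":[0,0,0],"rot":[0,0,0]}]' 40
python3 - <<'E'
from h import *
s=wrist('w2'); C=cloud(s); print(manip.tip_extent)
goto([.515,-.325,.043],0)
h,w=C.shape[:2]; T=s['T']; L=(C-T[:3,3])@T[:3,:3]
f=(s['depth']>0)&(abs(L[...,1])>.015)&(abs(L[...,1])<.06)&(L[...,2]<.05)&(L[...,2]>-.05)&(abs(L[...,0])<.02)
print(f.sum(),L[f][:,2].max(),np.percentile(L[f][:,2],[90,99]), L[f].min(0),L[f].max(0))
for z in np.arange(0,.036,.003):
    q=f&(abs(L[...,2]-z)<.0015); print(round(z,3),q.sum(),abs(L[q][:,1]).min() if q.any() else '')
P=C[(abs(C[...,2]-.032)<.002)&(abs(C[...,0]-.515)<.035)&(abs(C[...,1]+.325)<.022)]
print(cv2.minAreaRect(P[:,:2].astype('float32')*1000))
E
```

```text
yaw now 0.21 turn z 0.21 travel [ 32.7  10.5 156. ] tilt [-0.06 -0.02  0.  ]
clock: 2.75
ee_pos: [0.5138, -0.3271, 0.1008]
tcp_rot: [1.0, -0.0, 0.0, 0.0]
contact_force: [0.1, -0.2, 0.7]
gripper_width: 0.0558
grip_force: 0.0
0.025
yaw now -0.03 turn z -0.03 travel [ 1.2 -2.1 57.6] tilt [ 0.01 -0.02 -0.  ]
18407 0.022060363260336478 [-0.00157273  0.01576799] [-0.01367373 -0.05999674 -0.04999843] [0.01776349 0.05999986 0.02206036]
0.0 328 0.027084180861093373
0.003 322 0.027116615646473045
0.006 310 0.027051666255654198
0.009 283 0.027037550937078374
0.012 257 0.027064205815559333
0.015 185 0.027001436202840554
0.018 118 0.02706709762760823
0.021 29 0.027044681324066625
0.024 0 
0.027 0 
0.03 0 
0.033 0 
((514.590576171875, -325.20965576171875), (40.44595718383789, 39.868003845214844), 0.8912261724472046)
```

View pics/w2.png

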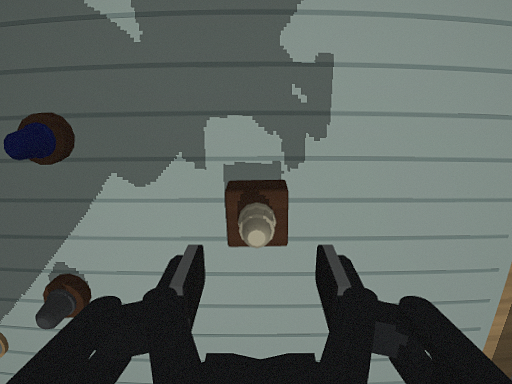

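The open tips stand 22 mm ahead of the TCP, and the stand at (257,214) lies between the pads, at (514.6, -325.2) mm. I'll descend to TCP z 0.043 and grip.

```bash
python3 -m inch '[{"hand":-0.3,"travel":[1,-2,20],"rot":[0,0,0]},{"hand":-0.3,"travel":[0,0,20],"rot":[0,0,0]},{"hand":-0.3,"travel":[0,0,18],"rot":[0,0,0]},{"hand":-0.3,"travel":[0,0,0],"rot":[0,0,0]},{"hand":1,"travel":[0,0,0],"rot":[0,0,0]},{"hand":1,"travel":[0,0,0],"rot":[0,0,0]},{"hand":1,"travel":[0,0,0],"rot":[0,0,0]},{"hand":1,"travel":[0,0,0],"rot":[0,0,0]},{"hand":1,"travel":[0,0,0],"rot":[0,0,0]},{"hand":1,"travel":[0,0,0],"rot":[0,0,0]}]' 40
python3 - <<'E'
from h import *
# pocket + hub + post from the earlier cameras
for n in ('top1','top2','scene1'):
    s=load(n); C=cloud(s); im=s['pixels']
    near=np.hypot(C[...,0]-.577,C[...,1]-.12)
    fr=(near<.122)&(C[...,2]>.046)&(C[...,2]<.056)&(np.hypot(C[...,0]-.603,C[...,1]-.053)<.05)
    if fr.sum()>10: print(n,'frame',fr.sum(),cv2.minAreaRect(C[fr][:,:2].astype('float32')*1000))
    po=(near<.12)&(C[...,2]>.095)&(C[...,2]<.12); print('post',po.sum(),C[po].mean(0).round(4) if po.any() else '')
    d=(abs(C[...,2]-.044)<.003)&(near<.135)
    k=max(cv2.findContours(cv2.morphologyEx(d.astype('uint8'),cv2.MORPH_CLOSE,np.ones((9,9))),0,1)[0],key=cv2.contourArea)
    print('disc',cv2.minEnclosingCircle((plane(s,k.reshape(-1,2),.044)[:,:2]*1000).astype('float32')))
goto([.515,-.325,.2],0)
E
```

```text
clock: 4.05
ee_pos: [0.5149, -0.3252, 0.0427]
tcp_rot: [1.0, -0.0, 0.0, 0.0]
contact_force: [-1.2, 0.6, 5.2]
gripper_width: 0.0389
grip_force: 41.9
top1 frame 298 ((602.6404418945312, 53.45658874511719), (95.99555969238281, 95.93042755126953), 26.602460861206055)
post 27 [0.5448 0.1993 0.1071]
disc ((575.7798461914062, 120.6186752319336), 124.70445251464844)
top2 frame 321 ((602.898193359375, 52.31388854980469), (94.60374450683594, 97.83523559570312), 53.132389068603516)
post 26 [0.5447 0.1996 0.1074]
disc ((575.7798461914062, 120.6186752319336), 124.70445251464844)
scene1 frame 319 ((601.40966796875, 52.84678649902344), (94.6979751586914, 96.8178482055664), 59.765472412109375)
post 32 [0.5484 0.2005 0.1078]
disc ((572.6153564453125, 119.95999145507812), 130.3800048828125)
yaw now -0.03 turn z -0.03 travel [ 1.000e-01 -2.000e-01 -1.573e+02] tilt [ 0.02 -0.03 -0.  ]
```

```bash
python3 -m inch '[{"hand":1,"travel":[0,0,-20],"rot":[0,0,0]},{"hand":1,"travel":[0,0,-40],"rot":[0,0,0]},{"hand":1,"travel":[0,0,-45],"rot":[0,0,0]},{"hand":1,"travel":[5,-30,-40],"rot":[0,0,0]},{"hand":1,"travel":[8,-50,-12],"rot":[0,0,0]},{"hand":1,"travel":[8,-55,0],"rot":[0,0,0]},{"hand":1,"travel":[8,-55,0],"rot":[0,0,0]},{"hand":1,"travel":[8,-55,0],"rot":[0,0,0]},{"hand":1,"travel":[5,-50,0],"rot":[0,0,0]},{"hand":1,"travel":[3,-40,0],"rot":[0,0,0]}]' 60
python3 -m inch '[{"hand":1,"travel":[0,-25,0],"rot":[0,0,0]},{"hand":1,"travel":[0,-17,0],"rot":[0,0,0]},{"hand":1,"travel":[0,0,0],"rot":[0,0,-7]},{"hand":1,"travel":[0,0,0],"rot":[0,0,-7]},{"hand":1,"travel":[0,0,0],"rot":[0,0,-7]},{"hand":1,"travel":[0,0,0],"rot":[0,0,0]},{"hand":1,"travel":[0,0,0],"rot":[0,0,0]},{"hand":1,"travel":[0,0,0],"rot":[0,0,0]},{"hand":1,"travel":[0,0,0],"rot":[0,0,0]},{"hand":1,"travel":[0,0,0],"rot":[0,0,0]}]'
python3 - <<'E'
from h import *
s=wrist('w3'); C=cloud(s); T=s['T']; print(T[:3,3])
near=np.hypot(C[...,0]-.603,C[...,1]-.053)
fr=(near<.045)&(C[...,2]>.0475)&(C[...,2]<.055)
print('frame',fr.sum(),cv2.minAreaRect(C[fr][:,:2].astype('float32')*1000), np.median(C[fr][:,2]), np.median(C[(near<.012)][:,2]))
L=(C-T[:3,3])@T[:3,:3]
k=(abs(L[...,1])<.019)&(abs(L[...,0])<.03)&(L[...,2]>-.03)&(L[...,2]<.06)
t=k&(abs(L[...,2]-L[k][:,2].max())<.0)
print('held z percentiles',np.percentile(L[k][:,2],[1,50,99,100]))
for z in np.arange(-.03,.05,.004):
    q=k&(abs(L[...,2]-z)<.002)
    if q.sum()>5: print(round(z,3),q.sum(),L[q].min(0).round(4),L[q].max(0).round(4))
E
```

```text
clock: 5.3
ee_pos: [0.5597, 0.0119, 0.2006]
tcp_rot: [1.0, 0.0, 0.0, -0.0]
contact_force: [0.5, 0.3, -0.7]
gripper_width: 0.0382
grip_force: 61.9
clock: 6.55
ee_pos: [0.5599, 0.0519, 0.1993]
tcp_rot: [0.983, 0.182, -0.0, -0.0]
contact_force: [0.1, -0.1, -0.2]
gripper_width: 0.0384
grip_force: 61.8
[0.5598844  0.05190827 0.19928951]
frame 1753 ((605.171630859375, 50.210411071777344), (55.64149475097656, 55.348731994628906), 20.893768310546875) 0.05097512593482856 0.04431991461545115
held z percentiles [-0.01598246  0.01025985  0.03106936  0.03375449]
-0.018 71 [-0.0042 -0.005  -0.017 ] [ 0.0056  0.0051 -0.016 ]
-0.014 933 [-0.0082 -0.0189 -0.016 ] [ 0.0107  0.0076 -0.012 ]
-0.01 309 [-0.006 -0.019 -0.012] [ 0.0108  0.019  -0.008 ]
-0.006 569 [-0.0061 -0.019  -0.008 ] [ 0.0108  0.019  -0.004 ]
-0.002 210 [-0.0024 -0.019  -0.004 ] [ 0.0111  0.0103 -0.    ]
0.002 268 [-0.005 -0.019  0.   ] [0.011  0.0189 0.004 ]
0.006 401 [-0.0111 -0.019   0.004 ] [0.0119 0.019  0.008 ]
0.01 3590 [-0.0201 -0.019   0.0081] [0.0203 0.019  0.012 ]
0.014 351 [-0.0205 -0.0189  0.012 ] [0.0204 0.0189 0.016 ]
0.018 286 [ 0.0187 -0.0189  0.016 ] [0.0204 0.0189 0.02  ]
0.022 259 [ 0.0186 -0.0189  0.02  ] [0.0203 0.0187 0.024 ]
0.026 247 [ 0.0188 -0.0186  0.024 ] [0.0204 0.0189 0.028 ]
0.03 226 [ 0.0187 -0.0189  0.028 ] [0.0204 0.0189 0.032 ]
0.034 30 [ 0.0188 -0.0183  0.032 ] [0.0198 0.0186 0.0338]
```

View pics/w3.png

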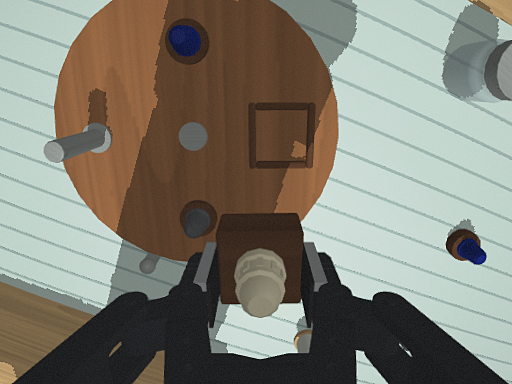

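The picture shows the stand held squarely between the pads at (260,260), and the pocket frame clear at (282,135), with its sides parallel to the plinth. Next I'll refine the pocket, hub, post and pointer from this view.

Run:
```python
from h import *
s=load('w3'); C=cloud(s); im=s['pixels']
near=np.hypot(C[...,0]-.605,C[...,1]-.050)
fr=((near<.042)&(C[...,2]>.0475)&(C[...,2]<.055)).astype('uint8')
cs,hi=cv2.findContours(fr,cv2.RETR_CCOMP,cv2.CHAIN_APPROX_NONE)
for c,h in zip(cs,hi[0]):
    if cv2.contourArea(c)>300: print('outer' if h[3]<0 else 'inner',cv2.minAreaRect((plane(s,c.reshape(-1,2),.051)[:,:2]*1000).astype('float32')))
P=C[fr>0][:,:2]; print('mean',P.mean(0))
# fine yaw: extreme spread in rotated frames
best=min(np.arange(10,32,.25),key=lambda a:sum(np.ptp(np.percentile(P@[np.cos(np.radians(b)),np.sin(np.radians(b))],[2,98])) for b in(a,a+90))); print('yaw',best)
d=np.hypot(C[...,0]-.577,C[...,1]-.12)
disc=((abs(C[...,2]-.044)<.004)&(d<.14)).astype('uint8')
k=max(cv2.findContours(disc,0,cv2.CHAIN_APPROX_NONE)[0],key=cv2.contourArea).reshape(-1,2)
Q=plane(s,k,.044)[:,:2]; r=np.hypot(*(Q-[.577,.12]).T); Q=Q[(r>.12)&(k[:,1]>3)]
A=np.c_[2*Q,np.ones(len(Q))]; x=np.linalg.lstsq(A,(Q**2).sum(1),rcond=None)[0]; print('disc',x[:2],np.sqrt(x[2]+x[:2]@x[:2]))
po=(d<.12)&(C[...,2]>.104)&(C[...,2]<.115); print('post top',C[po].mean(0).round(4),po.sum())
pm=(np.hypot(C[...,0]-.437,C[...,1]-.128)<.02)&(C[...,2]>.030); print('pointer',pm.sum(),C[pm].mean(0).round(4),C[pm][:,2].max())
hb=im[110:165,170:215]; m=((hb.max(2).astype(int)-hb.min(2)<30)&(hb.max(2)>80)); v,u=np.nonzero(m); print('cap',u.mean()+170,v.mean()+110,C[int(v.mean()+110),int(u.mean()+170)],plane(s,[(u.mean()+170,v.mean()+110)],.046))
goto([*(P.mean(0)),.12],20.9)
```

```text
outer ((605.37939453125, 50.40509033203125), (55.148189544677734, 54.98652267456055), 20.967348098754883)
inner ((605.8750610351562, 50.786048889160156), (45.81454849243164, 44.436527252197266), 20.92978858947754)
mean [0.6059579  0.05082441]
yaw 20.25
disc [0.57827349 0.11989782] 0.12347543639526756
post top [0.5484 0.1979 0.1085] 442
pointer 285 [0.4417 0.1257 0.0435] 0.049505538080631684
cap 192.74246987951807 135.85843373493975 [0.57899718 0.12063606 0.04781805] [[0.57814344 0.1200883  0.046     ]]
yaw now 20.95 turn z 0.05 travel [42.7 17.5 79.3] tilt [-0.  0. -0.]
```

```bash
python3 -m inch '[{"hand":1,"travel":[14,6,20],"rot":[0,0,0]},{"hand":1,"travel":[14,6,25],"rot":[0,0,0]},{"hand":1,"travel":[14,5.5,25],"rot":[0,0,0]},{"hand":1,"travel":[0,0,25],"rot":[0,0,0]},{"hand":1,"travel":[0,0,9],"rot":[0,0,0]},{"hand":1,"travel":[0,0,0],"rot":[0,0,0]},{"hand":1,"travel":[0,0,0],"rot":[0,0,0]},{"hand":1,"travel":[0,0,0],"rot":[0,0,0]},{"hand":1,"travel":[0,0,0],"rot":[0,0,0]},{"hand":1,"travel":[0,0,0],"rot":[0,0,0]}]'
python3 - <<'E'
from h import *
goto([.6053,.0504,.079],20.95)
s=wrist('w4'); C=cloud(s); T=s['T']; L=(C-T[:3,3])@T[:3,:3]*1000
P0=(np.array([.6053,.0504,.051])-T[:3,3])@T[:3,:3]*1000; print('pocket in tool',P0)
f=(abs(C[...,2]-.051)<.002)&(L[...,0]<35)&(abs(L[...,1])<32)&(L[...,0]>20)
print('frame front strip',f.sum(),np.percentile(L[f],[2,50,98],axis=0).round(1))
g=(L[...,0]>15)&(L[...,0]<23)&(abs(L[...,1])<19)&(L[...,2]>12)&(L[...,2]<32); print('plinth front x',np.median(L[g][:,0]),np.percentile(L[g][:,1],[0,100]))
E
```

```text
clock: 7.85
ee_pos: [0.6054, 0.0506, 0.0956]
tcp_rot: [0.983, 0.182, 0.0, 0.0]
contact_force: [0.6, -0.0, -0.4]
gripper_width: 0.0387
grip_force: 61.9
yaw now 20.97 turn z 0.02 travel [-0.2  0.1 16.6] tilt [ 0.01 -0.02 -0.  ]
pocket in tool [-0.21197851  0.14263689 44.56686077]
frame front strip 1111 [[ 20.5 -26.2  43.1]
 [ 24.5   0.1  44.5]
 [ 27.1  26.4  46.3]]
plinth front x 19.590737920649936 [-18.97821789  18.96948016]
```

View pics/w4.png

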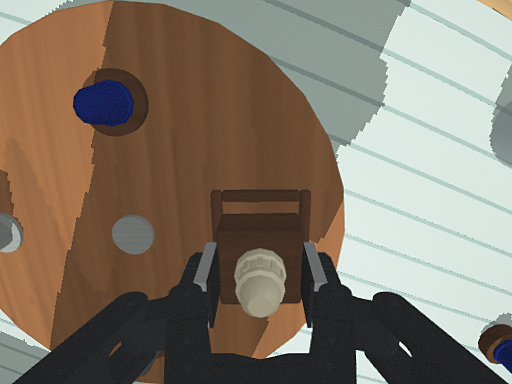

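The plinth hangs centred over the frame, whose front strip is at (260,197) with the plinth between its sides. Lowering now.

```bash
python3 -m inch '[{"hand":1,"travel":[0,0,5],"rot":[0,0,0]},{"hand":1,"travel":[0,0,4],"rot":[0,0,0]},{"hand":1,"travel":[0,0,3],"rot":[0,0,0]},{"hand":1,"travel":[0,0,2.5],"rot":[0,0,0]},{"hand":1,"travel":[0,0,1.5],"rot":[0,0,0]},{"hand":1,"travel":[0,0,0],"rot":[0,0,0]},{"hand":1,"travel":[0,0,0],"rot":[0,0,0]},{"hand":1,"travel":[0,0,0],"rot":[0,0,0]},{"hand":1,"travel":[0,0,0],"rot":[0,0,0]},{"hand":1,"travel":[0,0,0],"rot":[0,0,0]}]'
```

```text
clock: 9.15
ee_pos: [0.6054, 0.0506, 0.0793]
tcp_rot: [0.983, 0.182, 0.0, -0.0]
contact_force: [-0.4, -0.2, -0.7]
gripper_width: 0.0389
grip_force: 61.9
```

```bash
python3 -m inch '[{"hand":1,"travel":[0,0,0.5],"rot":[0,0,0]},{"hand":1,"travel":[0,0,0],"rot":[0,0,0]},{"hand":-0.3,"travel":[0,0,0],"rot":[0,0,0]},{"hand":-0.3,"travel":[0,0,0],"rot":[0,0,0]},{"hand":-0.3,"travel":[0,0,0],"rot":[0,0,0]},{"hand":-0.3,"travel":[0,0,0],"rot":[0,0,0]},{"hand":-0.3,"travel":[0,0,-20],"rot":[0,0,0]},{"hand":-0.3,"travel":[0,0,-40],"rot":[0,0,0]},{"hand":-0.3,"travel":[0,0,-40],"rot":[0,0,0]},{"hand":-0.3,"travel":[0,0,-20],"rot":[0,0,0]}]'
python3 - <<'E'
from h import *
s=wrist('w5'); C=cloud(s)
n=np.hypot(C[...,0]-.6053,C[...,1]-.0504)
t=(n<.028)&(abs(C[...,2]-.068)<.003); print('plinth top',np.median(C[t][:,2]),np.percentile(C[t][:,2],[5,95]),cv2.minAreaRect(C[t][:,:2].astype('float32')*1000))
P=C[t]; print('plane',np.linalg.lstsq(np.c_[P[:,:2],np.ones(len(P))],P[:,2],rcond=None)[0].round(3))
d=np.hypot(C[...,0]-.578,C[...,1]-.12); po=(d<.12)&(C[...,2]>.104)&(C[...,2]<.115); print('post top',C[po].mean(0).round(4) if po.any() else '',po.sum())
E
```

```text
clock: 10.4
ee_pos: [0.6059, 0.0507, 0.2025]
tcp_rot: [0.983, 0.182, 0.002, 0.0]
contact_force: [0.2, 0.2, -0.5]
gripper_width: 0.0556
grip_force: 0.0
plinth top 0.06825234053423357 [0.0669517  0.06951221] ((604.790771484375, 51.048683166503906), (40.32537078857422, 39.291419982910156), 22.489076614379883)
plane [-0.005 -0.005  0.072]
post top [0.5486 0.198  0.1084] 364
```

View pics/w5.png

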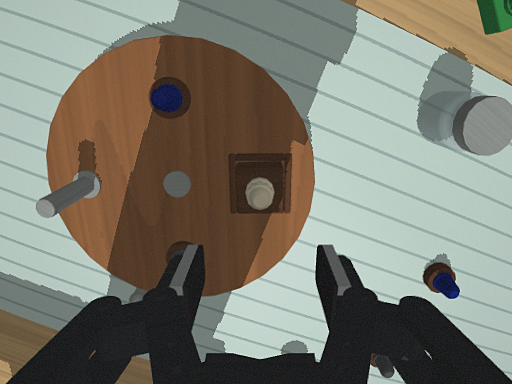

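The stand sits flat in the frame at (260,183), with the plinth top at 68 mm as expected. Next I'll refine the pointer bearing and plan the approach to the post at (65,197).

Run:
```python
from h import *
H=np.array([.5783,.12])
for n,z0 in (('w3',.040),('top1',.03),('scene1',.03)):
    s=load(n); C=cloud(s)
    m=(np.hypot(C[...,0]-.437,C[...,1]-.127)<.025)&(C[...,2]>z0)&(C[...,2]<.056)
    v,u=np.nonzero(m); p=plane(s,[(u.mean(),v.mean())],.045)[0,:2] if m.any() else None
    if p is not None:
        d=p-H; print(n,m.sum(),u.mean().round(1),v.mean().round(1),'p',p,'ang',np.degrees(np.arctan2(d[1],d[0])),'r',np.hypot(*d))
s=load('w3');C=cloud(s);m=(np.hypot(C[...,0]-.437,C[...,1]-.127)<.025)&(C[...,2]>.038)
print(C[m].min(0),C[m].max(0))
goto([.5482,.199,.2])
```

```text
w3 354 148.8 258.9 p [0.44748417 0.12576636] ang 177.47603849266525 r 0.13094285860558677
top1 52 214.5 218.5 p [0.44725102 0.12661749] ang 177.10922938389035 r 0.13121595347435486
scene1 41 301.0 219.1 p [0.44613991 0.12789685] ang 176.58052145538045 r 0.1323958099801299
[0.43128782 0.11044432 0.03827642] [0.46189781 0.14167381 0.04950554]
yaw now 20.97 turn z -0.00 travel [  -1.1 -159.3    4. ] tilt [ 0.09 -0.28 -0.  ]
```

```bash
python3 - <<'E'
from h import *
H=np.array([.5783,.12])
for n in ('w3','top1','scene1','w5'):
    s=load(n); C=cloud(s); r=np.hypot(C[...,0]-H[0],C[...,1]-H[1])
    m=(np.hypot(C[...,0]-.437,C[...,1]-.127)<.02)&(C[...,2]>.036)&(C[...,2]<.056)&(r>.130)
    if not m.any(): continue
    v,u=np.nonzero(m); p=plane(s,[(u.mean(),v.mean())],.045)[0,:2]; d=p-H
    print(n,m.sum(),'p',p,'ang',np.degrees(np.arctan2(d[1],d[0])),'r',np.hypot(*d), np.median(C[m],axis=0))
E
python3 -m inch '[{"hand":-0.3,"travel":[0,-40,0],"rot":[0,0,0]},{"hand":-0.3,"travel":[0,-40,0],"rot":[0,0,0]},{"hand":-0.3,"travel":[0,-40,0],"rot":[0,0,0]},{"hand":-0.3,"travel":[-1,-39,3],"rot":[0,0,0]},{"hand":-0.3,"travel":[0,0,0],"rot":[0,0,0]},{"hand":-0.3,"travel":[0,0,0],"rot":[0,0,0]},{"hand":-0.3,"travel":[0,0,0],"rot":[0,0,0]},{"hand":-0.3,"travel":[0,0,0],"rot":[0,0,0]},{"hand":-0.3,"travel":[0,0,0],"rot":[0,0,0]},{"hand":-0.3,"travel":[0,0,0],"rot":[0,0,0]}]' 40
python3 - <<'E'
from h import *
s=wrist('w6'); C=cloud(s); d=np.hypot(C[...,0]-.5783,C[...,1]-.12)
for lo,hi in ((.106,.115),(.06,.10)):
    po=(d<.12)&(C[...,2]>lo)&(C[...,2]<hi)&(np.hypot(C[...,0]-.548,C[...,1]-.199)<.02); print(po.sum(),C[po].mean(0) if po.any() else '')
goto([.5482,.199,.091])
E
```

```text
w3 215 p [0.43951306 0.12549219] ang 177.733827132188 r 0.1388955720903399 [0.44017868 0.1253171  0.0458301 ]
top1 21 p [0.43451139 0.12688677] ang 177.25790794514066 r 0.14395344027499457 [0.43381753 0.12754153 0.04686771]
scene1 19 p [0.4373699  0.12642141] ang 177.39115129482755 r 0.14107631777448368 [0.4375797  0.12710929 0.04609622]
w5 116 p [0.44271586 0.1270555 ] ang 177.0211426080266 r 0.13576758731662866 [0.44248666 0.12730139 0.04483404]
clock: 11.7
ee_pos: [0.5476, 0.1985, 0.1958]
tcp_rot: [0.983, 0.182, -0.0, 0.0]
contact_force: [-0.0, -0.3, 1.1]
gripper_width: 0.0549
grip_force: 0.0
383 [0.54796556 0.19978298 0.10912342]
307 [0.55283084 0.20156464 0.08164692]
yaw now 20.96 turn z -0.00 travel [  0.7  -0.2 104.8] tilt [ 0. -0. -0.]
```

```bash
python3 -m inch '[{"hand":-0.3,"travel":[0.5,-1,25],"rot":[0,0,0]},{"hand":-0.3,"travel":[0,0,30],"rot":[0,0,0]},{"hand":-0.3,"travel":[0,0,30],"rot":[0,0,0]},{"hand":-0.3,"travel":[0,0,20],"rot":[0,0,0]},{"hand":-0.3,"travel":[0,0,0],"rot":[0,0,0]},{"hand":1,"travel":[0,0,0],"rot":[0,0,0]},{"hand":1,"travel":[0,0,0],"rot":[0,0,0]},{"hand":1,"travel":[0,0,0],"rot":[0,0,0]},{"hand":1,"travel":[0,0,0],"rot":[0,0,0]},{"hand":1,"travel":[0,0,0],"rot":[0,0,0]}]' 40
python3 - <<'E'
from h import *
H=np.array([.5783,.12]); T=tcp(); p=T[:2,3]; d=p-H; r=np.hypot(*d); a0=np.degrees(np.arctan2(d[1],d[0])); print(r,a0)
A=np.linspace(a0,-2.6,17); W=H+.085*np.c_[np.cos(np.radians(A)),np.sin(np.radians(A))]; W[0]=p
D=np.diff(W,axis=0)*1000@T[:2,:2]; print(D.round(1)); print(telemetry.get_state()['joint_pos'].round(2))
E
```

```text
clock: 13.0
ee_pos: [0.5483, 0.1997, 0.0921]
tcp_rot: [0.983, 0.182, 0.001, 0.0]
contact_force: [0.6, -3.1, 7.0]
gripper_width: 0.0147
grip_force: 38.9
0.08520936818230367 110.648716343432
[[10.5  0.9]
 [10.3  2. ]
 [10.   3.2]
 [ 9.5  4.4]
 [ 8.9  5.6]
 [ 8.1  6.6]
 [ 7.2  7.6]
 [ 6.3  8.4]
 [ 5.2  9.1]
 [ 4.   9.7]
 [ 2.8 10.1]
 [ 1.5 10.4]
 [ 0.2 10.5]
 [-1.1 10.4]
 [-2.4 10.2]
 [-3.6  9.9]]
[ 0.31  0.01  1.82 -0.    1.3   1.51]
```

```bash
python3 -m inch '[{"hand":1,"travel":[10.5,0.9,0],"rot":[0,0,0]},{"hand":1,"travel":[10.3,2,0],"rot":[0,0,0]},{"hand":1,"travel":[10,3.2,0],"rot":[0,0,0]},{"hand":1,"travel":[9.5,4.4,0],"rot":[0,0,0]},{"hand":1,"travel":[8.9,5.6,0],"rot":[0,0,0]},{"hand":1,"travel":[8.1,6.6,0],"rot":[0,0,0]},{"hand":1,"travel":[7.2,7.6,0],"rot":[0,0,0]},{"hand":1,"travel":[6.3,8.4,0],"rot":[0,0,0]},{"hand":1,"travel":[5.2,9.1,0],"rot":[0,0,0]},{"hand":1,"travel":[0,0,0],"rot":[0,0,0]}]'
python3 - <<'E'
from h import *
H=np.array([.5783,.12]); T=tcp(); p=T[:2,3]; d=p-H; r=np.hypot(*d); a0=np.degrees(np.arctan2(d[1],d[0])); print(r,a0)
A=np.linspace(a0,-2.6,8); W=H+.085*np.c_[np.cos(np.radians(A)),np.sin(np.radians(A))]; W[0]=p
D=np.diff(W,axis=0)*1000@T[:2,:2]; print(D.round(1)); print(telemetry.get_state()['joint_pos'].round(2))
E
```

```text
clock: 14.25
ee_pos: [0.6369, 0.1824, 0.0921]
tcp_rot: [0.983, 0.182, 0.001, -0.0]
contact_force: [4.1, 2.5, 5.6]
gripper_width: 0.0146
grip_force: 39.0
0.08563480056423652 46.78621581507486
[[ 3.4 10. ]
 [ 2.8 10.1]
 [ 1.5 10.4]
 [ 0.2 10.5]
 [-1.1 10.4]
 [-2.3 10.2]
 [-3.6  9.8]]
[0.24 0.18 1.65 0.   1.32 1.45]
```

```bash
python3 -m inch '[{"hand":1,"travel":[3.4,10,0],"rot":[0,0,0]},{"hand":1,"travel":[2.8,10.1,0],"rot":[0,0,0]},{"hand":1,"travel":[1.5,10.4,0],"rot":[0,0,0]},{"hand":1,"travel":[0.2,10.5,0],"rot":[0,0,0]},{"hand":1,"travel":[-1.1,10.4,0],"rot":[0,0,0]},{"hand":1,"travel":[-2.3,10.2,0],"rot":[0,0,0]},{"hand":1,"travel":[-3.6,9.8,0],"rot":[0,0,0]},{"hand":1,"travel":[0,0,0],"rot":[0,0,0]},{"hand":1,"travel":[0,0,0],"rot":[0,0,0]},{"hand":1,"travel":[0,0,0],"rot":[0,0,0]}]'
python3 - <<'E'
from h import *
H=np.array([.5783,.12]); p=tcp()[:2,3]; d=p-H; print(np.hypot(*d),np.degrees(np.arctan2(d[1],d[0])))
a=save('top','top7'); b=save('scene','scene7')
for n,s in (('top',a),('scene',b)):
    C=cloud(s); r=np.hypot(C[...,0]-H[0],C[...,1]-H[1])
    for z,l in ((.068,.003),(.090,.005)):
        t=(np.hypot(C[...,0]-.5034,C[...,1]-.1234)<.045)&(abs(C[...,2]-z)<l)
        if t.sum()>3:
            c=np.array(cv2.minAreaRect(C[t][:,:2].astype('float32'))[0]); e=c-H; print(n,z,t.sum(),cv2.minAreaRect(C[t][:,:2].astype('float32')*1000),np.degrees(np.arctan2(e[1],e[0])))
im=np.hstack([cv2.resize(a['pixels'][130:240,160:270],(390,390)),cv2.resize(b['pixels'][170:290,210:330],(390,390))])
cv2.imwrite('pics/fin.png',im[...,::-1])
E
```

```text
clock: 15.5
ee_pos: [0.6636, 0.1158, 0.0922]
tcp_rot: [0.983, 0.182, 0.002, 0.0]
contact_force: [9.9, -2.3, 2.1]
gripper_width: 0.015
grip_force: 39.2
0.08536141372432429 -2.7967269613702532
scene 0.068 63 ((503.484130859375, 123.6319808959961), (40.2456169128418, 43.0880241394043), 83.43194580078125) 177.22071965179572
scene 0.09 20 ((507.5649108886719, 125.14825439453125), (10.42562484741211, 16.502662658691406), 46.639930725097656) 175.8371756843555
```

View pics/fin.png

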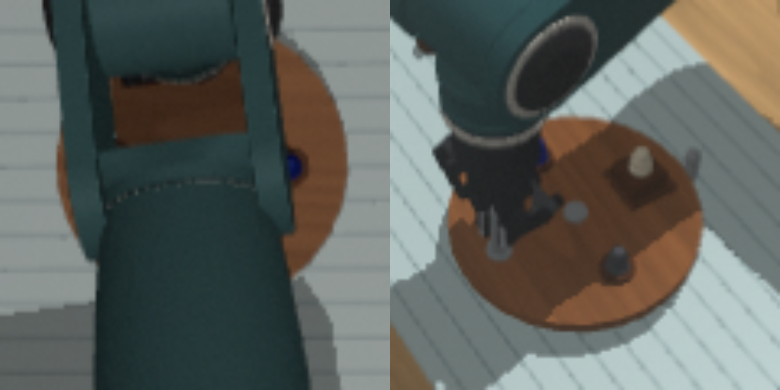

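The final view shows the stand in its pocket at (640,175), in line with the pointer at (693,163) and the hub cap at (575,211), with the gripper on the post at (497,240). One check within this same view: are the cap, stand and pointer collinear?

Run:
```python
from h import *
s=load('scene7'); C=cloud(s); im=s['pixels'].astype(int)
H=np.array([.5783,.12]); r=np.hypot(C[...,0]-H[0],C[...,1]-H[1])
m=(r<.02)&(im.max(2)-im.min(2)<25)&(im.max(2)>60); v,u=np.nonzero(m); h=plane(s,[(u.mean(),v.mean())],.046)[0,:2]; print('cap',m.sum(),h)
m=(np.hypot(C[...,0]-.437,C[...,1]-.127)<.02)&(C[...,2]>.032)&(r>.130); v,u=np.nonzero(m); p=plane(s,[(u.mean(),v.mean())],C[m][:,2].mean())[0,:2]; print('pointer',m.sum(),p,C[m].mean(0))
t=(np.hypot(C[...,0]-.5034,C[...,1]-.1234)<.04)&(C[...,2]>.072); q=C[t].mean(0); print('thimble',t.sum(),q)
for x in (p,q[:2],np.array([.5035,.1236])): d=x-h; print(np.degrees(np.arctan2(d[1],d[0])),np.hypot(*d))
```

```text
cap 46 [0.5776725  0.11866764]
pointer 322 [0.427907   0.12360461] [0.43490952 0.13049596 0.4410993 ]
thimble 1102 [0.50019141 0.12727828 0.42279811]
178.11194501840225 0.1498468583921802
173.65861547210332 0.07795808224662679
176.195515083431 0.07433631912489605
```

Run:
```python
from h import *
s=load('scene7'); C=cloud(s); h=np.array([.5777,.1187]); r=np.hypot(C[...,0]-h[0],C[...,1]-h[1]); ok=C[...,2]<.1
f=lambda n,x:print(n,x.round(4),'ang %.2f r %.4f'%(np.degrees(np.arctan2(x[1]-h[1],x[0]-h[0])),np.hypot(*(x-h))))
m=ok&(np.hypot(C[...,0]-.437,C[...,1]-.127)<.02)&(C[...,2]>.034)&(r>.130); v,u=np.nonzero(m); f('pointer',plane(s,[(u.mean(),v.mean())],C[m][:,2].mean())[0,:2]); print(m.sum())
t=ok&(np.hypot(C[...,0]-.503,C[...,1]-.123)<.03)&(C[...,2]>.074); v,u=np.nonzero(t); f('thimble',plane(s,[(u.mean(),v.mean())],.080)[0,:2])
t=ok&(np.hypot(C[...,0]-.503,C[...,1]-.123)<.035)&(abs(C[...,2]-.068)<.003); f('plinth',np.array(cv2.minAreaRect(C[t][:,:2].astype('float32'))[0]))
```

```text
pointer [0.4387 0.1279] ang 176.20 r 0.1393
22
thimble [0.5028 0.1225] ang 177.10 r 0.0750
plinth [0.5035 0.1236] ang 176.20 r 0.0744
```

```bash
python3 -c "
from rig import manip,telemetry
t=telemetry.get_state();print(t['clock'],t['grip_force'],t['contact_force']);print(manip.hand_in())"
```

```text
15.6 39.228814244270325 [10.82247567 -1.22778861  1.50036512]
the job is handed in; nothing more can be done
None
```

The square stand sits flat in the pocket, the pocket stands at the pointer to within about 1° by my measurements, and the gripper still holds the post; handed in at 15.6 s, result not reported back.

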